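# Find the loaded movement case by heft and clamp it in the timing stand

### The arm

A 7-joint arm with a two-finger parallel gripper is mounted at the origin on the work surface. World frame = base frame: x ahead of the robot, y to its left, z up, the work surface at z = 0. Lengths are in m, angles in rad, forces in N, time in s.
With the tool pointing down it reaches from about 0.4 to 0.85 m from the base axis. Payload 10.4 kg.
Tool frame: the origin (TCP) lies midway between the tips of the shut fingers; the grasp point (between the pads) lies 19 mm behind it; z points along the fingers, x is the direction in which the jaws open and shut, and the axes are right-handed (so a half turn about z gives the same grasp; the last joint's range is limited). The gripper opens to 85 mm and grips with 20 to 120 N. Pads are 22 mm wide; open, the fingers measure 114 mm over their backs; the gripper's body (76 mm by 85 mm) begins 54 mm behind the grasp point. The pads swing forward as they close: fully open they stand 13 mm farther back than shut.
Start: joints at [-1.32, 0.332, -0.065, 1.46, 0.022, 1.35, -0.088], TCP at [0.169, 0.602, 0.231] pointing down, gripper open.
Joint ranges: [-2.6, 2.6], [-0.5, 2.12], [-1.47, 1.34], [0.16, 2.42], [-1.27, 4.41], [0.06, 2.06], [-2.6, 2.6]. Speed limits (rad/s): [2.22, 2.22, 2.79, 2.79, 3.14, 3.14, 3.14].

### API

Orientations are given as a unit quaternion [x, y, z, w].
In Python, from workcell import manip, cams gives the robot as it stands.
- The arm moves only by the tool move_arm, never from a script. Its argument "moves" is a list of rows, each a list of 7 numbers: the turn, a rotation vector about the tool's x, y, z in degrees, then the shift along the tool's x, y, z in m, then the finger opening in m, from 0 to 0.0854. A call has 1 to 10 rows; each row is the pose to reach, as a shift and turn from the pose commanded when the call began, along the tool's axes at that moment; what a row does not reach only later rows make up. A row lasts 1/10 s, in which the tool goes at most 50 mm and 8.59 degrees, less where a joint would pass 70% of its speed; a pose out of reach is approached as far as the arm can. A call with a gripper value outside its range is refused whole. The fingers move at their own pace and stop on an object; "grip_force" is the grip in N (left out, the last holds). Time passes only in rows, so rows that repeat a pose let the fingers close. It gives the time, the measured TCP pose, the force and the opening at its end, in the units of the state.
- manip.get_obs(): the state, without advancing time (a new reading comes with each control period).
- cams.camera(name): name is "scene" or "top"; returns the picture (420x560x3 uint8, red, green, blue); there is no depth.
- cams.camera_params(name): a dict with "fx", "fy", "cx", "cy" (pixels), "xyz" and "rotation" of the camera in the world. Camera axes: x right, y up, looking along -z (the intrinsics and any distortion apply to the point x, -y, -z); pixel columns grow to the right and rows downward; lengths in m; the calibration is good to about 2 mm. A picture is of the moment at which its call begins. camera_params takes no time and is no camera call.
- manip.hand_in(): hands the job in, once; it reports no verdict.
The state is a dict: "clock": time; "joint_pos": joint angles; "joint_velocities": joint speeds; "tau": joint torques, N m; "position": TCP position; "ee_rot": TCP orientation; "ft_force": force on the tool from outside, world axes, zero at the start; "torque": the same for the moment, N m; "grip_width": opening from 0.0 (shut) to 1.0 (fully open).
Only numpy, scipy, OpenCV 4.12 (cv2) and the standard library are available. Lean on these libraries where they do the work, as an engineer would, in place of code of your own. Each camera call takes 0.05 s, during which the arm holds its last target. There are 200 camera calls.

### The job

One of the three identical closed cases on the sloping rack holds a clock movement; the other two are empty and clearly lighter. Draw back the jaw of the timing stand, find the loaded case by its weight in the hand, lay it flat along the stand's sinking table and let go, then slide the jaw up until it holds the case fully home against the fixed stop. Leave the two empty cases lying in the rack as they were, never set an empty one down on the stand's table, and do not knock over or push about the other things on the bench.

Things in the scene. Friction and masses are not known exactly. Their poses are not given: they have to be found in the camera images.
- rack: Sloping wooden rack, fixed to the bench, 130 mm deep and 270 mm wide. Its board slopes down at 35 degrees, away from the robot (towards the rack's +x), with a low lip (14 mm above the board, square to it) at the lower edge. Origin: centre of the underside; x towards the lip, y along the lip, z up. The board's surface passes through (0, 0, 66 mm).
- stand: Timing stand, fixed to the bench: grey base 280 x 100 x 25 mm with its long side along its x. A fixed steel stop block stands at its +x end (56 mm wide, its face at x = +75 mm, top at z = 83 mm), the sliding jaw is at the -x end, the sinking table between them. Guide rods run along x at y = +-36 mm, top at z = 35 mm. Origin: centre of the underside, z up.
- seat (a point): Point on the stand, axes as the stand's: where the centre of the underside of a case is when the case is fully home against the fixed stop and the table is up (stand frame x 20, y 0, z 45 mm). Under the loaded case the table sinks 8 mm below it. A case lies with its length along the stand's x.
- platen (a joint): Sinking table of the stand, a black plate 118 x 48 mm (centre at stand x = 15 mm) on a spring: 0 = up, 0.008 m = fully down. It carries an empty case without moving and sinks to the bottom under the loaded one (about 4 to 5 N).
- jaw (a joint): Sliding steel jaw of the stand, 90 mm wide, 28 mm thick: 0 = fully back, grows to 0.08 m as it slides towards the fixed stop (+x of the stand). The gap between jaw and fixed stop is 0.150 m minus this value, so 0.040 holds a 110 mm case. It stays where it is left and slides with about 2 N.
- jaw_grip (a point): Grip point on the upright tab of the jaw: 115 mm above the bench, the tab is 18 x 18 mm, its top 23 mm above this point and its foot 33 mm below it. The jaw's face that meets the case lies 14 mm from this point towards the fixed stop.
- case_a: One of three closed aluminium cases that look alike, 110 x 40 x 44 mm (x, y, z). Origin: centre of the underside. At the start it lies on the rack's board, +x end at the lip, 92 mm from its neighbour. One of the three, not always the same, holds a clock movement and weighs 0.58 to 0.68 kg in all; the others 0.2 kg.
- case_b: One of three closed aluminium cases that look alike, 110 x 40 x 44 mm (x, y, z). Origin: centre of the underside. At the start it lies on the rack's board, +x end at the lip, 92 mm from its neighbour. One of the three, not always the same, holds a clock movement and weighs 0.58 to 0.68 kg in all; the others 0.2 kg.
- case_c: One of three closed aluminium cases that look alike, 110 x 40 x 44 mm (x, y, z). Origin: centre of the underside. At the start it lies on the rack's board, +x end at the lip, 92 mm from its neighbour. One of the three, not always the same, holds a clock movement and weighs 0.58 to 0.68 kg in all; the others 0.2 kg.
- dome: Bystander: small glass dome on a dark wooden foot, 76 mm across, 87 mm high. Origin: centre of its underside.
- holder: Bystander: round black movement holder with steel top and two brass pillars, 96 mm across, 64 mm high. Origin: centre of its underside.
- oil_bottle: Bystander: small amber oil bottle with black cap, 44 mm across, 85 mm high. Origin: centre of its underside.
- air_can: Bystander: white air can, 56 mm across, 110 mm high. Origin: centre of its underside.
- screwdriver: Bystander: screwdriver lying on the bench, 130 mm long.
- loupe: Bystander: white eye loupe like a small cup, 42 mm across, 32 mm high. Origin: centre of its underside.
- glass_cap: Bystander: white dish with a glass top, 72 mm across, 30 mm high. Origin: centre of its underside.
Things that resemble listed ones, but are neither listed nor needed, are in the scene too. Leave any green look-alike of the case_b alone.

How it is judged:
By the outcome, as a careful person would: the job done as asked, in the order asked, and still so for the second after the job is handed in, with the robot touching nothing.
It also fails if it takes over 72 s, if anything falls off the work surface, if the arm or the gripper's body presses on something with over 40 N, if the wrist force passes 120 N, or if a joint passes its speed limit or range.

## Working session

There is one attempt and no reset: what is moved stays moved. The work goes in short steps, Python scripts to look and compute and a tool call to move; the robot and the scene stay as the last step left them, time stands still between calls to the robot, and variables do not carry over. Pictures are saved under pics/ and viewed, about 8 in all and at most 12, crops included, and the job is handed in when it is done.

Besides the shell and the picture viewer there is one more tool, called after "Request:" by a JSON object that holds its "api" and its "payload", one argument or row to a line. move_arm: Moves the arm, as the interface text tells. Its arguments: {"type":"object","properties":{"moves":{"type":"array","items":{"type":"array","items":{"type":"number"}}},"grip_force":{"type":"number"}},"required":["moves"]}

```bash
ls; mkdir -p pics
python3 - <<'E'
from workcell import manip, cams
import cv2
for n in("scene","top"):
    cv2.imwrite(f"pics/{n}0.png",cams.camera(n)[:,:,::-1]); print(cams.camera_params(n))
print(manip.get_obs())
E
```

```text
pics
{'fx': 450.98598296697537, 'fy': 450.98598296697537, 'cx': 279.8704072313649, 'cy': 211.18943313453983, 'xyz': array([1.31242038, 0.09981001, 0.89805964]), 'rotation': array([0.24335371, 0.27258297, 0.69084192, 0.62387093])}
{'fx': 513.9996153611231, 'fy': 513.9996153611231, 'cx': 270.964118473497, 'cy': 210.59278591682053, 'xyz': array([0.48051865, 0.01907679, 1.38675863]), 'rotation': array([ 0.01395738, -0.01583988, -0.70672164,  0.70717665])}
{'clock': 0.1, 'joint_pos': array([-1.31964219,  0.33282284, -0.06471804,  1.46084323,  0.02160032,
        1.34989988, -0.08853532]), 'joint_velocities': array([-0.00069512, -0.00191386,  0.00110097, -0.00119724,  0.00015517,
        0.00122603, -0.00191176]), 'tau': array([ 1.56850456e-03, -6.26740766e+01,  4.94006008e-02, -3.92433035e+01,
        1.63831509e-02,  6.94322807e-03,  7.17397000e-06]), 'position': array([0.16887021, 0.60141041, 0.23059343]), 'ee_rot': array([ 7.96977560e-01,  6.04008577e-01, -4.93230288e-04,  4.06068689e-04]), 'ft_force': array([ 0.25859402, -0.50037483, -0.53674415]), 'torque': array([0.01676234, 0.01640818, 0.02315968]), 'grip_width': 0.9997230619818074}
```

View pics/top0.png

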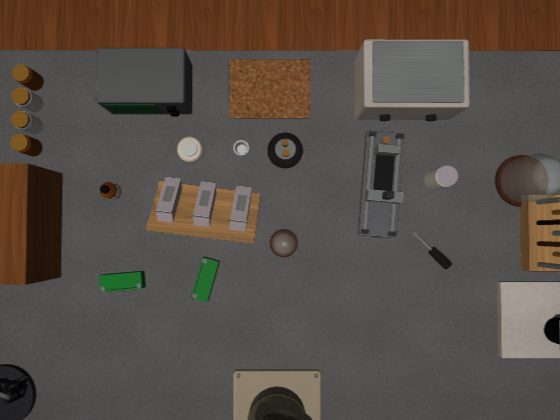

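View pics/scene0.png

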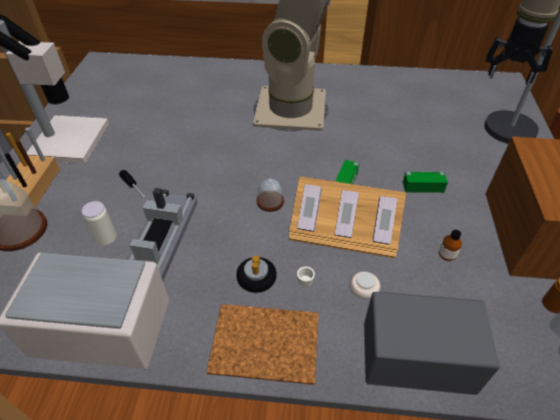

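The top view shows the rack at (205,210) with three grey cases at (168,200), (204,204), (241,208). The stand is at (382,185), with the stop up at (385,140) and the jaw tab at (388,195). Candidates for the case are those three grey ones and the two green look-alikes at (121,281) and (206,279), which I'll leave alone. Next I'll look at enlarged crops.

Run:
```python
import cv2, numpy as np
t=cv2.imread("pics/top0.png"); s=cv2.imread("pics/scene0.png")
def crop(im,x,y,w,h,k): 
    c=cv2.resize(im[y:y+h,x:x+w],None,fx=k,fy=k,interpolation=cv2.INTER_CUBIC); return cv2.convertScaleAbs(c,alpha=1.6,beta=10)
a=crop(t,140,170,130,75,6); cv2.imwrite("pics/c_rack.png",a)          # 780x450
b=crop(t,350,125,65,115,5); c=crop(s,125,180,85,115,5)
cv2.imwrite("pics/c_stand.png",np.hstack([b,c]))
```

```text
(no output)
```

View pics/c_rack.png

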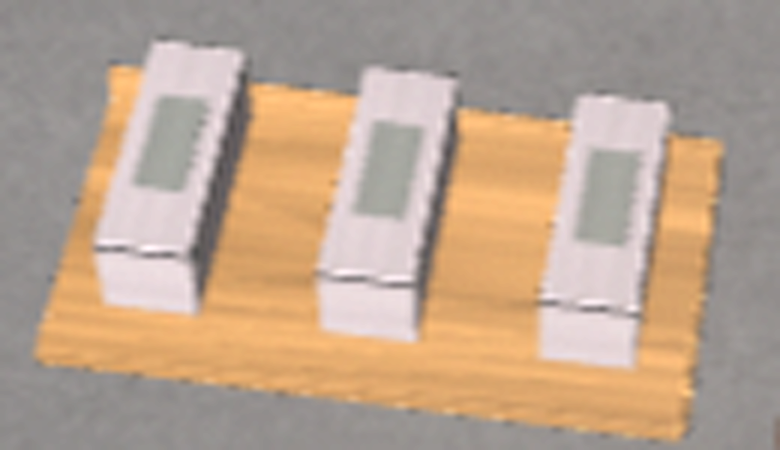

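View pics/c_stand.png

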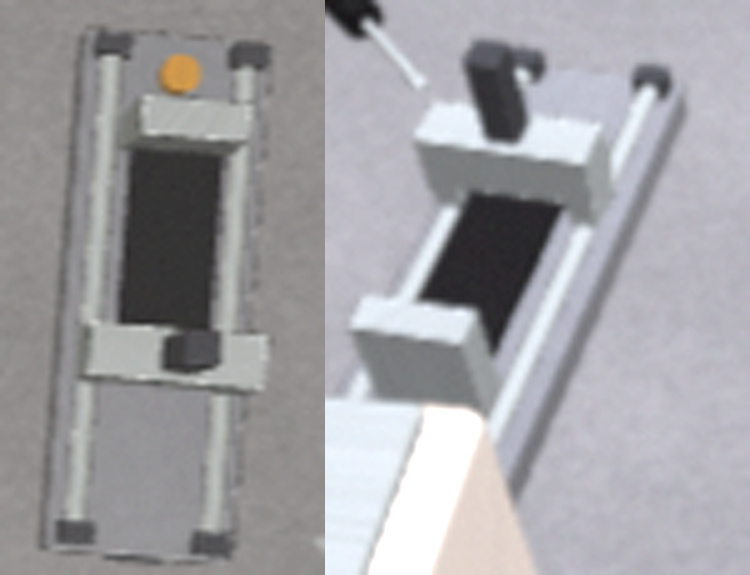

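The crops show all three cases lying with their high ends towards the robot. The jaw sits part-way forward, with its tab at crop (190,350), and the stop face's top edge runs (140,135)-(243,145). Next I'll fit the poses.

```bash
cat > h.py <<'E'
import numpy as np
from scipy.spatial.transform import Rotation as R
from scipy.optimize import least_squares
from workcell import manip, cams
P={n:cams.camera_params(n) for n in("scene","top")}
def proj(n,X):
    p=P[n]; c=(np.atleast_2d(X)-p["xyz"])@R.from_quat(p["rotation"]).as_matrix()
    return np.c_[p["cx"]+p["fx"]*c[:,0]/-c[:,2], p["cy"]-p["fy"]*c[:,1]/-c[:,2]]
def W(x,y,yaw,X):  # local -> world
    return np.atleast_2d(X)@R.from_euler("z",yaw).as_matrix().T+[x,y,0]
def unc(p,k,o): return (np.array(p,float)+.5)/k-.5+o
c35,s35=np.cos(np.radians(35)),np.sin(np.radians(35))
D=np.array([c35,0,-s35]); N=np.array([s35,0,c35])
def rackpt(s,y,h): return np.array([0,y,.066])+D*s+N*h
def tool(xdir,zdir):
    z=zdir/np.linalg.norm(zdir); x=xdir-z*(xdir@z); x/=np.linalg.norm(x)
    return R.from_matrix(np.c_[x,np.cross(z,x),z])
def rel(p,q,p0=None,q0=None):
    "row from the present pose to TCP position p, Rotation q"
    o=manip.get_obs()
    p0=o["position"] if p0 is None else p0; q0=R.from_quat(o["ee_rot"]) if q0 is None else q0
    return np.r_[np.round((q0.inv()*q).as_rotvec(degrees=True),1),np.round(q0.inv().apply(np.array(p)-p0),4)]
E
cat > fit.py <<'E'
from h import *
np.set_printoptions(precision=4,suppress=True)
px=[[(153,41),(245,50),(193,256),(97,246),(104,302),(197,313)],
    [(364,68),(457,76),(414,282),(319,272),(323,330),(417,339)],
    [(578,95),(669,101),(636,311),(541,301),(540,358),(635,366)]]
px=np.vstack([unc(p,6,(140,170)) for p in px])
loc=[(.055,.02,.044),(.055,-.02,.044),(-.055,-.02,.044),(-.055,.02,.044),(-.055,.02,0),(-.055,-.02,0)]
def model(v): return W(v[0],v[1],v[2],[rackpt(v[3]+a,yc+b,h) for yc in(.092,0,-.092) for a,b,h in loc])
bd=unc([(35,360),(685,438)],6,(140,170))
def f(v): # board edges: high end at s=-.065/c35 or -.065
    return np.r_[(proj("top",model(v))-px).ravel()]
r=least_squares(f,[.48,.18,-.09,0],loss="soft_l1"); print("rack",r.x,"rms",np.sqrt(np.mean(r.fun**2))); print(r.fun.reshape(3,6,2).mean(1), r.fun.reshape(3,6,2).mean(0))
for L in(.065,.065/c35): print(L, proj("top",W(*r.x[:3],[rackpt(-L,.135,0),rackpt(-L,-.135,0)]))-bd)
print("scene centre tops",proj("scene",W(*r.x[:3],[rackpt(r.x[3],y,.044) for y in(.092,0,-.092)])))
# stand
tp=unc([(140,135),(243,145),(88,325),(270,336),(265,390),(84,379)],5,(350,125))
sp=unc([(48,293),(155,305),(110,102),(285,122),(260,158),(93,138)],5,(125,180))
def sm(v):
    j=-.075+v[3]
    t=[(.075,.028,.083),(.075,-.028,.083),(j,.045,.082),(j,-.045,.082),(j-.028,-.045,.082),(j-.028,.045,.082)]
    s=[(.075,-.028,.083),(.075,.028,.083),(j-.028,-.045,.082),(j-.028,.045,.082),(j,.045,.082),(j,-.045,.082)]
    return W(*v[:3],t),W(*v[:3],s)
def g(v): t,s=sm(v); return np.r_[(proj("top",t)-tp).ravel(),(proj("scene",s)-sp).ravel()]
r2=least_squares(g,[.55,-.27,-.07,.03],loss="soft_l1"); print("stand",r2.x); print(r2.fun.reshape(2,6,2))
r3=least_squares(lambda v:g(v)[:12],r2.x); print("top only",r3.x)
v=r2.x; q=v[3]-.089
print("base corners top*5",(proj("top",W(*v[:3],[(sx*.14,sy*.05,.025) for sx in(1,-1) for sy in(1,-1)]))-(350,125))*5)
print("tab top crop", (proj("top",W(*v[:3],[(q,0,.138)]))-(350,125))*5,(proj("scene",W(*v[:3],[(q,0,.138)]))-(125,180))*5+(325,0))
E
python3 fit.py
```

```text
rack [ 0.5279  0.188  -0.1197  0.0167] rms 0.36757545360672794
[[ 0.0497  0.096 ]
 [-0.0017  0.0561]
 [-0.0408 -0.149 ]] [[ 0.1018 -0.2006]
 [ 0.1137  0.3751]
 [-0.0235 -0.3689]
 [-0.2913 -0.6564]
 [ 0.0293  0.255 ]
 [ 0.0843  0.6017]]
0.065 [[ 0.1362 -1.6598]
 [-0.733  -1.6526]]
0.07935034826949465 [[-1.2832  3.0258]
 [-1.4168  3.1245]]
scene centre tops [[385.9943 221.6027]
 [347.4589 215.3885]
 [309.9086 209.3331]]
stand [ 0.6081 -0.2782 -0.0732  0.0526]
[[[-0.2595  0.5523]
  [ 1.0231  0.1706]
  [ 0.9118  0.0592]
  [-0.2361  0.4674]
  [ 0.0717  0.6173]
  [ 0.9878  0.2064]]

 [[-0.1509  0.2905]
  [ 1.226   1.1096]
  [ 0.6255  0.0525]
  [-0.3151  0.4737]
  [ 1.0278  1.3629]
  [-0.1642  0.7885]]]
top only [ 0.6091 -0.2772 -0.0717  0.0525]
base corners top*5 [[ 80.7894  28.9589]
 [267.5302  42.7658]
 [ 45.9182 552.3782]
 [234.28   566.322 ]]
tab top crop [[202.7865 349.1708]] [[488.4348  51.0442]]
```

```bash
cat >> fit.py <<'E'
import cv2
def draw(n,o,w,h,k,sets):
    im=cv2.imread(f"pics/{n}0.png"); im=cv2.convertScaleAbs(cv2.resize(im[o[1]:o[1]+h,o[0]:o[0]+w],None,fx=k,fy=k,interpolation=cv2.INTER_CUBIC),alpha=1.4)
    for X in sets:
        p=((proj(n,X)-o+.5)*k).astype(int); cv2.polylines(im,[p],True,(0,0,255),1)
    return im
v=r.x; cs=[W(*v[:3],[rackpt(v[3]+a,yc+b,.044) for a,b in((.055,.02),(.055,-.02),(-.055,-.02),(-.055,.02))]) for yc in(.092,0,-.092)]
cs+=[W(*v[:3],[rackpt(v[3]+.055,yc+b,h) for b,h in((.02,.044),(-.02,.044),(-.02,.014),(.02,.014))]) for yc in(.092,0,-.092)]
cv2.imwrite("pics/ov.png",draw("scene",(285,170),130,95,6,cs))
E
python3 fit.py >/dev/null
```

```text
(no output)
```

View pics/ov.png

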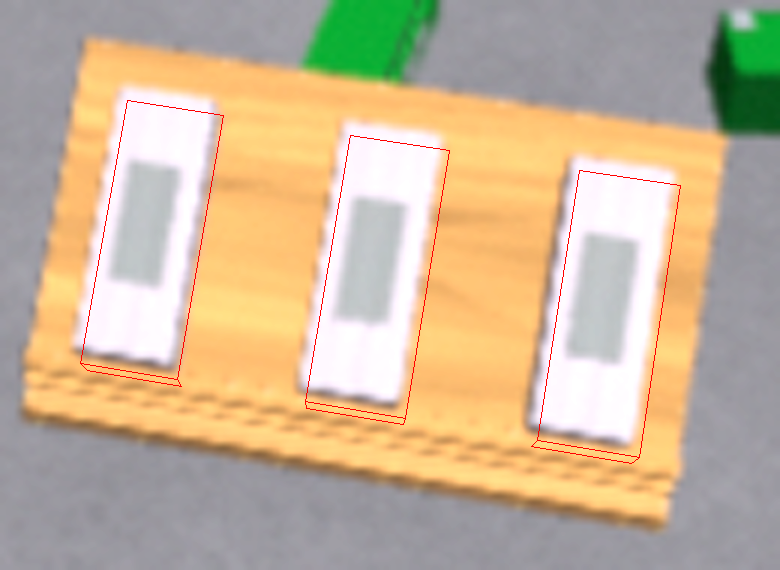

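The overlay shows the top-only rack fit about 1 px right of and 2 px below the true cases in the scene view, so I'll fit both cameras jointly with the scene corners.

```bash
cat > fit2.py <<'E'
import io,contextlib
with contextlib.redirect_stdout(io.StringIO()): from fit import *
sp2=np.vstack([unc(p,6,(285,170)) for p in [[(120,88),(215,102),(178,366),(75,350)],[(344,122),(441,137),(401,402),(301,387)],[(570,156),(677,172),(633,440),(530,426)]]])
def m2(v): return W(*v[:3],[rackpt(v[3]+a,yc+b,.044) for yc in(-.092,0,.092) for a,b in((-.055,-.02),(-.055,.02),(.055,.02),(.055,-.02))])
def ff(v):
    dz=[0,0,v[4]]
    return np.r_[(proj("top",model(v)+dz)-px).ravel(),(proj("scene",m2(v)+dz)-sp2).ravel(),v[4]/.001*ZW]
for ZW in(100,.3):
    rr=least_squares(ff,[.53,.19,-.12,.01,0]); print(rr.x, "world mid case top centre",W(*rr.x[:3],rackpt(rr.x[3],0,.044))+[0,0,rr.x[4]])
    print(rr.fun[:36].reshape(18,2).mean(0),rr.fun[36:60].reshape(12,2).mean(0),np.sqrt(np.mean(rr.fun[:60]**2)))
E
python3 fit2.py
```

```text
[ 0.5378  0.185  -0.1194  0.0039 -0.    ] world mid case top centre [[0.5661 0.1816 0.0998]]
[0.3459 0.0378] [0.4856 0.037 ] 0.48278412072208465
[ 0.5378  0.185  -0.1194  0.0039  0.    ] world mid case top centre [[0.5661 0.1816 0.0998]]
[0.3459 0.0378] [0.4856 0.037 ] 0.4827841207220878
```

```bash
cat >> h.py <<'E'
np.set_printoptions(precision=4,suppress=True)
RACK=(.5378,.185,-.1194); S0=.0039; STAND=(.608,-.278,-.0732)
ax=lambda yaw,v: R.from_euler("z",yaw).apply(v)
QJ=tool(ax(STAND[2],[1,0,0]),np.array([0,0,-1.]))
QP=tool(ax(STAND[2],[0,1,0]),np.array([0,0,-1.]))
QR=tool(ax(RACK[2],[0,1,0]),ax(RACK[2],-N))
st=lambda x,y,z: W(*STAND,[(x,y,z)])[0]
ca=lambda yc,h,ds=0: W(*RACK,rackpt(S0+ds,yc,h))[0]
E
python3 - <<'E'
from h import *
p=st(.0526-.089,0,.2); print(p); print(rel(p,QJ))
o=manip.get_obs(); print("mid",rel((o["position"]+p)/2+[.06,0,.03],QJ))
E
```

```text
[ 0.5717 -0.2753  0.2   ]
[ 0.1     0.1    78.5    -0.7352  0.6249  0.0316]
mid [ 0.1     0.1    78.5    -0.3514  0.3702 -0.0142]
```

Request:
{"api": "move_arm", "payload": {
  "moves": [
    [0,0,20,-0.1,0.12,-0.01,0.06],
    [0,0,20,-0.1,0.12,-0.01,0.06],
    [0,0,20,-0.1,0.12,-0.01,0.06],
    [0,0,40,-0.35,0.37,-0.01,0.06],
    [0,0,40,-0.35,0.37,-0.01,0.06],
    [0,0,40,-0.35,0.37,-0.01,0.06],
    [0,0,60,-0.35,0.37,-0.01,0.06],
    [0,0,60,-0.35,0.37,-0.01,0.06],
    [0,0,78.5,-0.735,0.625,0.03,0.06],
    [0,0,78.5,-0.735,0.625,0.03,0.06]
  ]
}}

```text
clock: 1.1
position: [0.4111, 0.1648, 0.234]
ee_rot: [1.0, -0.004, -0.0, -0.0]
ft_force: [1.2, 0.4, 0.2]
grip_width: 0.702
```

Run:
```python
from h import *
o=manip.get_obs(); print(o["clock"],o["joint_pos"],o["position"],o["ft_force"])
p=st(.0526-.089,0,.2); print(rel(p,QJ))
```

```text
1.1 [-0.8603 -0.0988  0.3557  1.9251  0.0353  1.3092 -0.5227] [0.4111 0.1648 0.234 ] [1.1695 0.4281 0.2364]
[-0.      0.      3.8     0.1639  0.439   0.0339]
```

Request:
{"api": "move_arm", "payload": {
  "moves": [
    [0,0,3.8,0.164,0.439,0.034,0.06],
    [0,0,3.8,0.164,0.439,0.034,0.06],
    [0,0,3.8,0.164,0.439,0.034,0.06],
    [0,0,3.8,0.164,0.439,0.034,0.06],
    [0,0,3.8,0.164,0.439,0.034,0.06],
    [0,0,3.8,0.164,0.439,0.034,0.06],
    [0,0,3.8,0.164,0.439,0.034,0.06],
    [0,0,3.8,0.164,0.439,0.034,0.06],
    [0,0,3.8,0.164,0.439,0.034,0.06],
    [0,0,3.8,0.164,0.439,0.034,0.06]
  ]
}}

```text
clock: 2.1
position: [0.5736, -0.277, 0.1989]
ee_rot: [0.999, -0.036, -0.001, 0.001]
ft_force: [0.3, 0.5, -0.4]
grip_width: 0.7
```

Run:
```python
from h import *
import cv2
p=st(.0526-.089,0,.096); print(rel(p,QJ))
o=manip.get_obs(); print(o["position"],o["joint_velocities"])
t=cams.camera("top"); s=cams.camera("scene")
f=lambda im,x,y,w,h: cv2.convertScaleAbs(cv2.resize(im[y:y+h,x:x+w],None,fx=5,fy=5,interpolation=cv2.INTER_CUBIC)[:,:,::-1],alpha=1.5)
cv2.imwrite("pics/j1.png",np.hstack([f(t,350,140,65,100),f(s,120,150,90,100)]))
print((proj("scene",o["position"])-(120,150))*5+(325,0),(proj("scene",st(.0526-.089,0,.138))-(120,150))*5+(325,0))
```

```text
[ 0.1     0.1     0.1    -0.0018 -0.0018  0.1029]
[ 0.5736 -0.277   0.1989] [ 0.3908  0.3213 -0.0697 -0.3586 -0.2055  0.1119  0.277 ]
[[482.5159 109.1454]] [[513.9905 200.9182]]
```

View pics/j1.png

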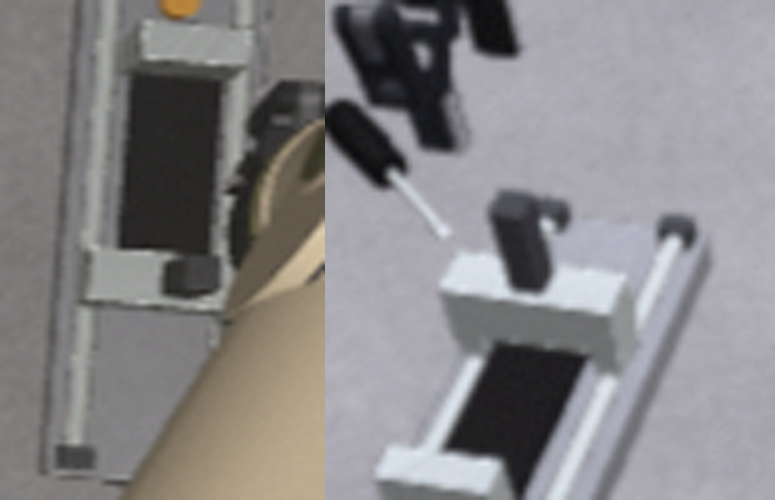

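The tab top is seen at (513,203) against a predicted (514,201), and the fingers straddle it along the stand's x. Descending now, then gripping.

Request:
{"api": "move_arm", "payload": {
  "moves": [
    [0,0,0,-0.001,-0.001,0.0,0.06],
    [0,0,0,-0.001,-0.001,0.03,0.06],
    [0,0,0,-0.001,-0.001,0.06,0.06],
    [0,0,0,-0.001,-0.001,0.09,0.06],
    [0,0,0,-0.001,-0.001,0.102,0.06],
    [0,0,0,-0.001,-0.001,0.102,0.06],
    [0,0,0,-0.001,-0.001,0.102,0.01],
    [0,0,0,-0.001,-0.001,0.102,0.01],
    [0,0,0,-0.001,-0.001,0.102,0.01],
    [0,0,0,-0.001,-0.001,0.102,0.01]
  ],
  "grip_force": 40
}}

```text
clock: 3.2
position: [0.574, -0.2715, 0.0997]
ee_rot: [0.999, -0.034, 0.001, 0.0]
ft_force: [-1.5, 0.8, 7.3]
grip_width: 0.209
```

Run:
```python
from h import *
o=manip.get_obs(); print(o["position"],o["ft_force"],o["torque"],o["grip_width"]*85.4)
x=R.from_euler("z",-STAND[2]).apply(o["position"]-[*STAND[:2],0]); print("stand frame",x)
```

```text
[ 0.574  -0.2715  0.0997] [-1.4665  0.7566  7.2562] [ 0.2796  0.3169 -0.3089] 17.835965388033415
stand frame [-0.0344  0.004   0.0997]
```

Request:
{"api": "move_arm", "payload": {
  "moves": [
    [0,0,0,-0.008,0,0,0.01],
    [0,0,0,-0.016,0,0,0.01],
    [0,0,0,-0.024,0,0,0.01],
    [0,0,0,-0.032,0,0,0.01],
    [0,0,0,-0.04,0,0,0.01],
    [0,0,0,-0.046,0,0,0.01],
    [0,0,0,-0.05,0,0,0.01],
    [0,0,0,-0.052,0,0,0.01],
    [0,0,0,-0.052,0,0,0.01]
  ]
}}

```text
clock: 4.1
position: [0.5224, -0.2671, 0.0996]
ee_rot: [0.999, -0.034, 0.001, -0.001]
ft_force: [-0.4, 4.9, 10.6]
grip_width: 0.206
```

Run:
```python
from h import *
o=manip.get_obs(); print(o["position"],o["ft_force"],o["torque"],o["grip_width"]*85.4)
x=R.from_euler("z",-STAND[2]).apply(o["position"]-[*STAND[:2],0]); print("stand frame",x)
```

```text
[ 0.5224 -0.2671  0.0996] [-0.4296  4.8609 10.6351] [ 0.8328  0.2199 -0.3701] 17.62734156413871
stand frame [-0.0862  0.0046  0.0996]
```

Request:
{"api": "move_arm", "payload": {
  "moves": [
    [0,0,0,0,0,0,0.06],
    [0,0,0,0,0,0,0.06],
    [0,0,0,0,0,0,0.06],
    [0,0,0,0,0,-0.03,0.06],
    [0,0,0,0,0,-0.08,0.06],
    [0,0,0,0,0,-0.13,0.06],
    [0,0,0,0,0,-0.15,0.06],
    [0,0,0,0,0,-0.15,0.06]
  ]
}}

```text
clock: 4.9
position: [0.5225, -0.2688, 0.2515]
ee_rot: [0.999, -0.034, 0.003, 0.001]
ft_force: [0.3, -0.9, -0.1]
grip_width: 0.699
```

Run:
```python
from h import *
o=manip.get_obs(); print(o["joint_pos"],o["position"],o["ft_force"],o["torque"],o["grip_width"]*85.4)
x=R.from_euler("z",-STAND[2]).apply(o["position"]-[*STAND[:2],0]); print("stand frame",x)
for y in(-.092,0,.092): print(ca(y,.1),rel(ca(y,.1),QR))
```

```text
[-0.2778  0.2939  0.8344  1.5765 -0.2225  1.3644  0.5121] [ 0.5225 -0.2688  0.2515] [ 0.3476 -0.8541 -0.1052] [-0.0111 -0.0121  0.0355] 59.72298576944495
stand frame [-0.086   0.0029  0.2515]
[0.587  0.0864 0.1457] [ 28.2    -26.7    -84.1      0.0397  -0.3589   0.1056]
[0.5979 0.1778 0.1457] [ 28.2    -26.7    -84.1      0.0444  -0.4508   0.1055]
[0.6089 0.2691 0.1457] [ 28.2    -26.7    -84.1      0.0492  -0.5427   0.1055]
```

Run:
```python
from h import *
y=-.092
print(ca(y,.15),rel(ca(y,.15),QR))
```

```text
[0.6154 0.083  0.1866] [ 28.2    -26.7    -84.1      0.0685  -0.3574   0.0648]
```

Request:
{"api": "move_arm", "payload": {
  "moves": [
    [0,0,-8,0.02,-0.05,0,0.06],
    [9,-9,-28,0.04,-0.1,0,0.06],
    [9,-9,-28,0.04,-0.15,0,0.06],
    [14,-13,-42,0.06,-0.2,0,0.06],
    [14,-13,-42,0.068,-0.25,0.02,0.06],
    [28.2,-26.7,-84.1,0.068,-0.3,0.04,0.06],
    [28.2,-26.7,-84.1,0.068,-0.34,0.05,0.06],
    [28.2,-26.7,-84.1,0.068,-0.357,0.065,0.06],
    [28.2,-26.7,-84.1,0.068,-0.357,0.065,0.06],
    [28.2,-26.7,-84.1,0.068,-0.357,0.065,0.06]
  ]
}}

```text
clock: 5.9
position: [0.6125, 0.0846, 0.1809]
ee_rot: [0.758, 0.587, -0.188, -0.213]
ft_force: [0.5, 0.4, 0.1]
grip_width: 0.701
```

Request:
{"api": "move_arm", "payload": {
  "moves": [
    [0,0,0,0,0,0,0.06],
    [0,0,0,0,0,0,0.06]
  ]
}}

```text
clock: 6.1
position: [0.6133, 0.0835, 0.1819]
ee_rot: [0.762, 0.583, -0.186, -0.211]
ft_force: [-0.0, -0.4, 0.5]
grip_width: 0.701
```

Run:
```python
from h import *
o=manip.get_obs(); print(o["joint_pos"],o["joint_velocities"],o["position"],o["ft_force"],o["torque"],o["grip_width"]*85.4)
y=-.092
print(rel(ca(y,.15),QR),rel(ca(y,.004),QR))
```

```text
[-0.3053  0.8059  0.3649  1.0207 -0.3703  1.9176  1.3104] [-0.0012 -0.0354  0.0177  0.0067 -0.0005 -0.001  -0.0054] [0.6133 0.0835 0.1819] [-0.0097 -0.3937  0.4671] [-0.0787 -0.5348 -0.0552] 59.83632938133203
[ 2.2    -2.4    -7.6    -0.0001 -0.0007 -0.0052] [ 2.2    -2.4    -7.6    -0.0067 -0.006   0.1406]
```

Request:
{"api": "move_arm", "payload": {
  "moves": [
    [2.2,-2.4,-7.6,0,-0.001,-0.005,0.06],
    [2.2,-2.4,-7.6,0,-0.001,-0.005,0.06],
    [2.2,-2.4,-7.6,0,-0.001,-0.005,0.06],
    [2.2,-2.4,-7.6,-0.002,-0.002,0.025,0.06],
    [2.2,-2.4,-7.6,-0.004,-0.004,0.055,0.06],
    [2.2,-2.4,-7.6,-0.005,-0.0045,0.085,0.06],
    [2.2,-2.4,-7.6,-0.005,-0.0045,0.085,0.06],
    [2.2,-2.4,-7.6,-0.005,-0.0045,0.085,0.06]
  ]
}}

```text
clock: 6.9
position: [0.5636, 0.0886, 0.1152]
ee_rot: [0.713, 0.634, -0.198, -0.224]
ft_force: [0.7, 0.4, 0.7]
grip_width: 0.699
```

Run:
```python
from h import *
import cv2
o=manip.get_obs(); print(o["joint_pos"],o["position"],o["ft_force"])
y=-.092
print(rel(ca(y,.06),QR),rel(ca(y,.004),QR))
s=cams.camera("scene"); t=cams.camera("top")
f=lambda im,x,y,w,h,k: cv2.convertScaleAbs(cv2.resize(im[y:y+h,x:x+w],None,fx=k,fy=k,interpolation=cv2.INTER_CUBIC)[:,:,::-1],alpha=1.5)
cv2.imwrite("pics/r1.png",np.hstack([f(s,270,130,130,130,4),f(t,200,160,65,130,4)]))
```

```text
[-0.3408  0.7749  0.3259  1.2257 -0.3199  1.7827  1.4516] [0.5636 0.0886 0.1152] [0.682  0.449  0.7385]
[ 0.1    -0.      0.1     0.0006  0.0018  0.0016] [ 0.1    -0.      0.1     0.0006  0.0016  0.0576]
```

View pics/r1.png

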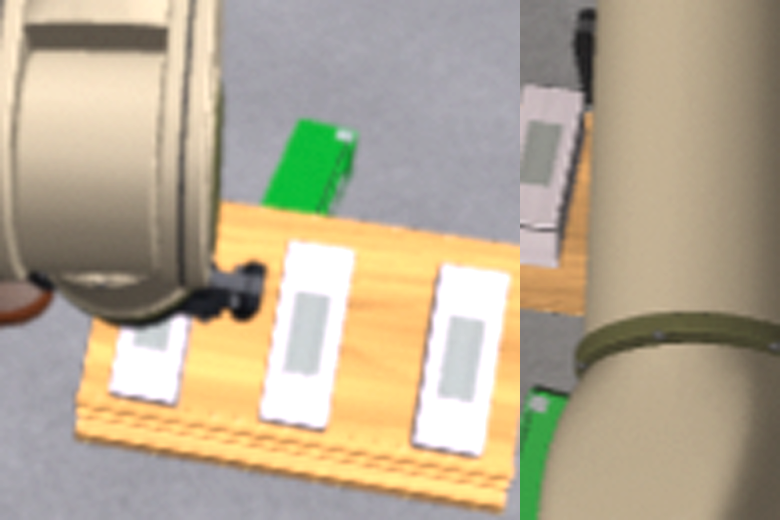

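The scene view shows the gripper square over the nearest case at (150,350), with its left finger clear of the middle case at (290,300). Descending to grip.

Request:
{"api": "move_arm", "payload": {
  "moves": [
    [0,0,0,0,0.001,0.01,0.06],
    [0,0,0,0,0.0015,0.025,0.06],
    [0,0,0,0,0.0015,0.04,0.06],
    [0,0,0,0,0.0015,0.052,0.06],
    [0,0,0,0,0.0015,0.057,0.06],
    [0,0,0,0,0.0015,0.057,0.06]
  ]
}}

```text
clock: 7.6
position: [0.5319, 0.0925, 0.0664]
ee_rot: [0.712, 0.635, -0.199, -0.225]
ft_force: [0.5, -0.5, 0.5]
grip_width: 0.7
```

Run:
```python
from h import *
o=manip.get_obs(); print(o["position"],o["ft_force"],o["torque"])
print(rel(ca(-.092,.004),QR))
```

```text
[0.5319 0.0925 0.0664] [ 0.5172 -0.4942  0.5075] [-0.0786 -0.6239 -0.0222]
[ 0.      0.      0.3     0.0005 -0.0001 -0.0007]
```

Request:
{"api": "move_arm", "payload": {
  "moves": [
    [0,0,0,0,0,0,0.03],
    [0,0,0,0,0,0,0.03],
    [0,0,0,0,0,0,0.03],
    [0,0,0,0,0,0,0.03],
    [0,0,0,0,0,0,0.03]
  ],
  "grip_force": 40
}}

```text
clock: 8.1
position: [0.5329, 0.0925, 0.0673]
ee_rot: [0.712, 0.635, -0.198, -0.224]
ft_force: [4.0, 0.9, 5.4]
grip_width: 0.462
```

Request:
{"api": "move_arm", "payload": {
  "moves": [
    [0,0,0,0,-0.0023,-0.0033,0.03],
    [0,0,0,0,-0.0046,-0.0066,0.03],
    [0,0,0,0,-0.007,-0.01,0.03],
    [0,0,0,0,-0.007,-0.01,0.03],
    [0,0,0,0,-0.007,-0.01,0.03],
    [0,0,0,0,-0.007,-0.01,0.03],
    [0,0,0,0,-0.007,-0.01,0.03]
  ]
}}

```text
clock: 8.8
position: [0.5321, 0.0925, 0.0787]
ee_rot: [0.712, 0.635, -0.199, -0.225]
ft_force: [0.5, 1.6, -2.1]
grip_width: 0.462
```

Run:
```python
from h import *
for i in range(4):
    o=manip.get_obs(); print(o["position"],o["ft_force"],o["torque"],o["grip_width"]*85.4)
```

```text
[0.5321 0.0925 0.0787] [ 0.5041  1.6288 -2.0728] [-0.0531 -0.8297  0.0198] 39.422253871061336
[0.5321 0.0925 0.0787] [ 0.5041  1.6288 -2.0728] [-0.0531 -0.8297  0.0198] 39.422253871061336
[0.5321 0.0925 0.0787] [ 0.5041  1.6288 -2.0728] [-0.0531 -0.8297  0.0198] 39.422253871061336
[0.5321 0.0925 0.0787] [ 0.5041  1.6288 -2.0728] [-0.0531 -0.8297  0.0198] 39.422253871061336
```

The wrist reads about -2.1 N, so this case is empty. I'll put it back exactly where it was.

Request:
{"api": "move_arm", "payload": {
  "moves": [
    [0,0,0,0,0.0035,0.005,0.03],
    [0,0,0,0,0.006,0.0085,0.03],
    [0,0,0,0,0.007,0.01,0.03],
    [0,0,0,0,0.007,0.01,0.03],
    [0,0,0,0,0.007,0.01,0.06],
    [0,0,0,0,0.007,0.01,0.06],
    [0,0,0,0,0.007,0.01,0.06],
    [0,0,0,0,0.007,-0.01,0.06],
    [0,0,0,0,0.007,-0.05,0.06],
    [0,0,0,0,0.007,-0.05,0.06]
  ]
}}

```text
clock: 9.8
position: [0.5694, 0.0879, 0.1192]
ee_rot: [0.713, 0.635, -0.197, -0.223]
ft_force: [0.3, 0.1, -0.2]
grip_width: 0.701
```

Run:
```python
from h import *
o=manip.get_obs(); print(o["position"],o["ft_force"],o["torque"])
print(rel(ca(-.092,.07),QR),rel(ca(0,.07),QR))
```

```text
[0.5694 0.0879 0.1192] [ 0.2741  0.0663 -0.2394] [-0.0592 -0.6266 -0.0228]
[ 0.4    -0.      0.3     0.0007 -0.0008 -0.0018] [ 0.4    -0.      0.3     0.0927 -0.0004 -0.0018]
```

Request:
{"api": "move_arm", "payload": {
  "moves": [
    [0,0,0,0,0,-0.015,0.06],
    [0.3,0,0.3,0.045,-0.001,-0.015,0.06],
    [0.3,0,0.3,0.0925,-0.001,-0.015,0.06],
    [0.3,0,0.3,0.0925,-0.001,-0.015,0.06],
    [0.3,0,0.3,0.0925,-0.001,-0.015,0.06],
    [0.3,0,0.3,0.0925,-0.001,0.01,0.06],
    [0.3,0,0.3,0.0925,-0.001,0.03,0.06],
    [0.3,0,0.3,0.0925,-0.001,0.05,0.06],
    [0.3,0,0.3,0.0925,-0.001,0.064,0.06],
    [0.3,0,0.3,0.0925,-0.001,0.064,0.06]
  ]
}}

```text
clock: 10.8
position: [0.5382, 0.1836, 0.0628]
ee_rot: [0.713, 0.631, -0.203, -0.227]
ft_force: [0.1, -0.6, 0.4]
grip_width: 0.699
```

Run:
```python
from h import *
o=manip.get_obs(); print(o["position"],o["ft_force"],o["torque"],o["joint_pos"])
print(rel(ca(0,.004),QR))
```

```text
[0.5382 0.1836 0.0628] [ 0.1285 -0.5747  0.4321] [-0.0959 -0.5831  0.0088] [-0.4503  0.8088  0.283   1.2825 -0.381   1.6826  1.3366]
[-0.4     0.1    -0.1     0.0014  0.0015 -0.0063]
```

Request:
{"api": "move_arm", "payload": {
  "moves": [
    [-0.4,0,0,0.001,0.0015,-0.006,0.06],
    [-0.4,0,0,0.001,0.0015,-0.006,0.06],
    [-0.4,0,0,0.001,0.0015,-0.006,0.03],
    [-0.4,0,0,0.001,0.0015,-0.006,0.03],
    [-0.4,0,0,0.001,0.0015,-0.006,0.03],
    [-0.4,0,0,0.001,0.0015,-0.006,0.03],
    [-0.4,0,0,0.001,0.0015,-0.006,0.03]
  ]
}}

```text
clock: 11.5
position: [0.5453, 0.1851, 0.0689]
ee_rot: [0.714, 0.633, -0.198, -0.223]
ft_force: [3.9, 0.1, 4.3]
grip_width: 0.464
```

Run:
```python
from h import *
o=manip.get_obs(); print(o["position"],o["ft_force"],o["torque"],o["grip_width"]*85.4)
print(rel(ca(0,.004),QR))
```

```text
[0.5453 0.1851 0.0689] [3.9121 0.1476 4.3361] [ 0.1067 -0.6802 -0.118 ] 39.63003642617024
[ 0.3    -0.     -0.     -0.001  -0.0006  0.0026]
```

Request:
{"api": "move_arm", "payload": {
  "moves": [
    [0,0,0,0,-0.0023,-0.0033,0.03],
    [0,0,0,0,-0.0046,-0.0066,0.03],
    [0,0,0,0,-0.007,-0.01,0.03],
    [0,0,0,0,-0.007,-0.01,0.03],
    [0,0,0,0,-0.007,-0.01,0.03],
    [0,0,0,0,-0.007,-0.01,0.03],
    [0,0,0,0,-0.007,-0.01,0.03]
  ]
}}

```text
clock: 12.2
position: [0.5444, 0.1852, 0.0802]
ee_rot: [0.714, 0.633, -0.199, -0.224]
ft_force: [-0.1, -0.6, -5.6]
grip_width: 0.465
```

This one reads -5.6 N against about -2.1 N for the first, so it is the loaded case. I'll grip firmer and lift it clear.

Request:
{"api": "move_arm", "payload": {
  "moves": [
    [0,0,0,0,0,0,0.03],
    [0,0,0,0,-0.01,-0.014,0.03],
    [0,0,0,0,-0.025,-0.04,0.03],
    [0,0,0,0,-0.045,-0.07,0.03],
    [0,0,0,0,-0.065,-0.1,0.03],
    [0,0,0,0,-0.08,-0.12,0.03],
    [0,0,0,0,-0.08,-0.12,0.03],
    [0,0,0,0,-0.08,-0.12,0.03]
  ],
  "grip_force": 70
}}

```text
clock: 13.0
position: [0.5474, 0.1849, 0.2246]
ee_rot: [0.714, 0.633, -0.199, -0.223]
ft_force: [0.3, 0.5, -8.2]
grip_width: 0.456
```

Run:
```python
from h import *
o=manip.get_obs(); print(o["position"],o["ft_force"],o["torque"],o["joint_pos"],o["grip_width"]*85.4)
print(rel(st(.013,0,.2),QP))
```

```text
[0.5474 0.1849 0.2246] [ 0.2888  0.5409 -8.1534] [-0.1867 -1.367   0.0543] [-0.4522  0.6849  0.3079  1.1268 -0.3716  1.9401  1.2686] 38.97725275525417
[-34.8     -0.8     -2.6     -0.4518   0.1195  -0.0529]
```

Request:
{"api": "move_arm", "payload": {
  "moves": [
    [-7,0,0,-0.02,0.005,-0.005,0.03],
    [-14,0,-1,-0.06,0.016,-0.012,0.03],
    [-21,-0.5,-1.5,-0.1,0.027,-0.02,0.03],
    [-28,-0.6,-2,-0.145,0.038,-0.025,0.03],
    [-34.8,-0.8,-2.6,-0.19,0.05,-0.03,0.03],
    [-34.8,-0.8,-2.6,-0.235,0.062,-0.035,0.03],
    [-34.8,-0.8,-2.6,-0.28,0.074,-0.04,0.03],
    [-34.8,-0.8,-2.6,-0.32,0.085,-0.044,0.03],
    [-34.8,-0.8,-2.6,-0.36,0.095,-0.048,0.03],
    [-34.8,-0.8,-2.6,-0.395,0.104,-0.05,0.03]
  ]
}}

```text
clock: 14.0
position: [0.6119, -0.2226, 0.204]
ee_rot: [0.733, 0.681, -0.002, -0.002]
ft_force: [0.6, 0.2, -6.3]
grip_width: 0.459
```

Run:
```python
from h import *
o=manip.get_obs(); print(o["position"],o["ft_force"],o["joint_pos"],o["grip_width"]*85.4)
print(rel(st(.013,0,.15),QP))
```

```text
[ 0.6119 -0.2226  0.204 ] [ 0.5929  0.1897 -6.2838] [-0.0961  0.4362  0.5117  1.4432 -0.2136  1.3228  1.9262] 39.19179897667112
[-0.3    -0.     -0.     -0.0556  0.0135  0.054 ]
```

Request:
{"api": "move_arm", "payload": {
  "moves": [
    [0,0,0,-0.02,0.005,0.01,0.03],
    [-0.3,0,0,-0.04,0.01,0.025,0.03],
    [-0.3,0,0,-0.0555,0.0135,0.04,0.03],
    [-0.3,0,0,-0.0555,0.0135,0.054,0.03],
    [-0.3,0,0,-0.0555,0.0135,0.054,0.03],
    [-0.3,0,0,-0.0555,0.0135,0.054,0.03],
    [-0.3,0,0,-0.0555,0.0135,0.054,0.03]
  ]
}}

```text
clock: 14.7
position: [0.6233, -0.2761, 0.1532]
ee_rot: [0.732, 0.681, 0.002, 0.002]
ft_force: [0.6, -0.1, -5.9]
grip_width: 0.458
```

Run:
```python
from h import *
import cv2
o=manip.get_obs(); print(o["position"],o["ft_force"],o["torque"],o["grip_width"]*85.4)
print(rel(st(.013,0,.09),QP),rel(st(.013,0,.0516),QP))
s=cams.camera("scene"); t=cams.camera("top")
f=lambda im,x,y,w,h,k: cv2.convertScaleAbs(cv2.resize(im[y:y+h,x:x+w],None,fx=k,fy=k,interpolation=cv2.INTER_CUBIC)[:,:,::-1],alpha=1.5)
cv2.imwrite("pics/p1.png",np.hstack([f(s,110,130,110,140,4),f(t,340,120,80,140,4)]))
```

```text
[ 0.6233 -0.2761  0.1532] [ 0.598  -0.065  -5.8615] [-0.0272  0.0139 -0.0203] 39.147446075338486
[ 0.3     0.      0.1    -0.003  -0.0025  0.0631] [ 0.3     0.      0.1    -0.003  -0.0027  0.1015]
```

View pics/p1.png

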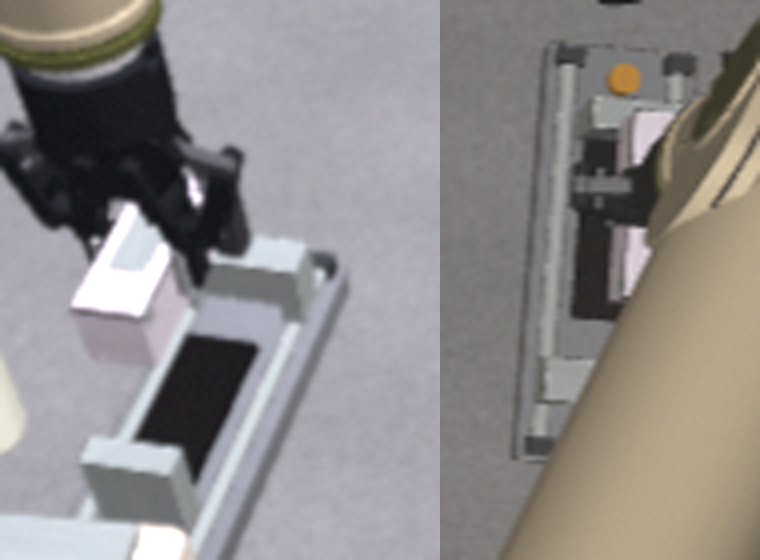

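The jaw is back, with a clear gap. The case is level in the hand, its +x end edge at (75,305)-(150,318) in the crop. I'll check that edge against the prediction.

Run:
```python
from h import *
o=manip.get_obs(); q=R.from_quat(o["ee_rot"])
# tool y = -? case +x in tool frame: QP tool y
X=[o["position"]+q.apply([b,a,-h+.0066]) for a,b,h in((.055,-.02,.044),(.055,.02,.044),(-.055,-.02,.044),(-.055,.02,.044),(.055,-.02,0),(.055,.02,0))]
print(np.array(X)); print((proj("scene",X)-(110,130)+.5)*4)
print((proj("top",X)-(340,120)+.5)*4+(440,0))
```

```text
[[ 0.6766 -0.3003  0.1912]
 [ 0.6794 -0.2604  0.1912]
 [ 0.5668 -0.2925  0.1905]
 [ 0.5697 -0.2526  0.1905]
 [ 0.6768 -0.3004  0.1472]
 [ 0.6797 -0.2605  0.1472]]
[[ 72.9575 304.4479]
 [142.993  313.6334]
 [148.7037 170.4843]
 [214.1303 178.4003]
 [ 92.4857 358.9769]
 [160.3789 368.1316]]
[[706.2116 116.2185]
 [638.0498 111.2901]
 [694.3971 303.3024]
 [626.0087 298.3525]
 [687.0345 127.5946]
 [621.2755 122.8396]]
```

Prediction and picture agree to about 2 mm. Lowering.

Request:
{"api": "move_arm", "payload": {
  "moves": [
    [0.3,0,0,-0.003,-0.0025,0.0,0.03],
    [0.3,0,0,-0.003,-0.0025,0.02,0.03],
    [0.3,0,0,-0.003,-0.0025,0.04,0.03],
    [0.3,0,0,-0.003,-0.0025,0.06,0.03],
    [0.3,0,0,-0.003,-0.0025,0.08,0.03],
    [0.3,0,0,-0.003,-0.0025,0.09,0.03],
    [0.3,0,0,-0.003,-0.0025,0.094,0.03],
    [0.3,0,0,-0.003,-0.0025,0.094,0.03],
    [0.3,0,0,-0.003,-0.0025,0.094,0.03]
  ]
}}

```text
clock: 15.7
position: [0.6211, -0.2804, 0.0597]
ee_rot: [0.732, 0.681, -0.0, 0.001]
ft_force: [0.3, 0.1, -6.9]
grip_width: 0.458
```

Run:
```python
from h import *
o=manip.get_obs(); print(o["position"],o["ft_force"],o["torque"],o["grip_width"]*85.4)
print(rel(st(.013,0,.0516),QP))
```

```text
[ 0.6211 -0.2804  0.0597] [ 0.3284  0.0777 -6.8685] [-0.0451 -0.0078  0.0043] 39.119781589574416
[ 0.1     0.1     0.      0.0015 -0.0003  0.0081]
```

Request:
{"api": "move_arm", "payload": {
  "moves": [
    [0,0,0,0.0015,0,0.003,0.03],
    [0,0,0,0.0015,0,0.006,0.03],
    [0,0,0,0.0015,0,0.009,0.03],
    [0,0,0,0.0015,0,0.011,0.03],
    [0,0,0,0.0015,0,0.013,0.03],
    [0,0,0,0.0015,0,0.014,0.03],
    [0,0,0,0.0015,0,0.014,0.03]
  ]
}}

```text
clock: 16.4
position: [0.6212, -0.2785, 0.0454]
ee_rot: [0.732, 0.681, 0.0, 0.0]
ft_force: [-2.7, 3.2, 4.8]
grip_width: 0.458
```

Run:
```python
from h import *
o=manip.get_obs(); print(o["position"],o["ft_force"],o["torque"],o["grip_width"]*85.4)
```

```text
[ 0.6212 -0.2785  0.0454] [-2.7179  3.1753  4.7735] [0.5608 0.1023 0.0497] 39.09135055126517
```

The case is resting on the table and pushing up. Releasing and retreating.

Request:
{"api": "move_arm", "payload": {
  "moves": [
    [0,0,0,0,0,0,0.065],
    [0,0,0,0,0,0,0.065],
    [0,0,0,0,0,0,0.065],
    [0,0,0,0,0,0,0.065],
    [0,0,0,0,0,-0.02,0.065],
    [0,0,0,0,0,-0.05,0.065],
    [0,0,0,0,0,-0.09,0.065],
    [0,0,0,0,0,-0.13,0.065],
    [0,0,0,0,0,-0.14,0.065],
    [0,0,0,0,0,-0.14,0.065]
  ]
}}

```text
clock: 17.4
position: [0.6216, -0.2791, 0.1867]
ee_rot: [0.732, 0.681, 0.001, 0.002]
ft_force: [-0.1, -0.2, -0.7]
grip_width: 0.761
```

Run:
```python
from h import *
import cv2
o=manip.get_obs(); print(o["position"],o["ft_force"],o["torque"],o["grip_width"]*85.4)
print(rel(st(-.0868,0,.2),QJ))
s=cams.camera("scene")
f=lambda im,x,y,w,h,k: cv2.convertScaleAbs(cv2.resize(im[y:y+h,x:x+w],None,fx=k,fy=k,interpolation=cv2.INTER_CUBIC)[:,:,::-1],alpha=1.5)
cv2.imwrite("pics/p2.png",f(s,110,170,120,115,5))
k=lambda X:(proj("scene",X)-(110,170)+.5)*5
print(k([st(.013+a,b,.081) for a,b in((-.055,-.02),(-.055,.02),(.055,.02),(.055,-.02))]),k([st(.02+a,b,.081) for a,b in((.055,.02),(.055,-.02))]))
```

```text
[ 0.6216 -0.2791  0.1867] [-0.1079 -0.2137 -0.7296] [-0.0263 -0.0276 -0.0033] 64.99950220250946
[ 0.2    -0.1    90.      0.0001 -0.1004 -0.0136]
[[230.5481 171.9437]
 [306.5375 181.8648]
 [227.1982 349.7803]
 [146.2968 338.3953]] [[221.7729 361.2624]
 [140.5375 349.7737]]
```

View pics/p2.png

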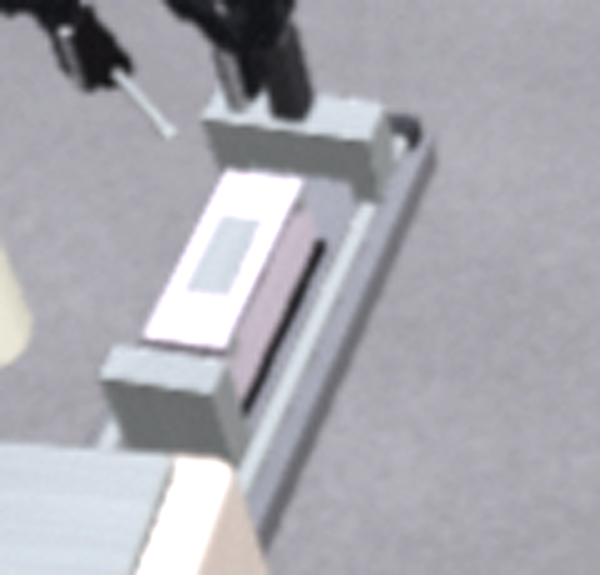

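The case lies flat and aligned, corners (225,170), (305,178), (225,347), (146,333). That matches the prediction with the table sunk, and there's a small gap to the stop. Next is the jaw.

Request:
{"api": "move_arm", "payload": {
  "moves": [
    [0,0,8,0,0,-0.015,0.065],
    [0,0,16,0,-0.01,-0.015,0.065],
    [0,0,24,0,-0.02,-0.015,0.065],
    [0,0,32,0,-0.03,-0.015,0.065],
    [0,0,40,0,-0.04,-0.015,0.065],
    [0,0,48,0,-0.05,-0.015,0.065],
    [0,0,56,0,-0.065,-0.015,0.065],
    [0,0,64,0,-0.08,-0.015,0.065],
    [0,0,72,0,-0.09,-0.015,0.065],
    [0,0,80,0,-0.1,-0.015,0.065]
  ]
}}

```text
clock: 18.45
position: [0.5197, -0.2707, 0.1976]
ee_rot: [0.999, 0.048, -0.002, -0.0]
ft_force: [-0.5, -0.0, 0.4]
grip_width: 0.763
```

Request:
{"api": "move_arm", "payload": {
  "moves": [
    [0,0,7,0,0,0,0.065],
    [0,0,10,0,0,0,0.065],
    [0,0,10,0,0,0,0.065],
    [0,0,10,0,0,0,0.065]
  ]
}}

```text
clock: 18.85
position: [0.5205, -0.2709, 0.1984]
ee_rot: [0.999, -0.035, -0.001, 0.0]
ft_force: [1.4, 0.2, -0.2]
grip_width: 0.759
```

Run:
```python
from h import *
o=manip.get_obs(); print(o["position"],o["ft_force"],o["joint_pos"])
print(rel(st(-.0868,0,.2),QJ),rel(st(-.0868,0,.099),QJ))
```

```text
[ 0.5205 -0.2709  0.1984] [ 1.3708  0.2473 -0.1634] [-0.2902  0.3501  0.8635  1.6476 -0.2746  1.274   0.5542]
[ 0.      0.1     0.1     0.001   0.0007 -0.0016] [0.     0.1    0.1    0.0012 0.0007 0.0994]
```

Request:
{"api": "move_arm", "payload": {
  "moves": [
    [0,0,0,0.001,0.0005,0.02,0.065],
    [0,0,0,0.001,0.0005,0.05,0.065],
    [0,0,0,0.001,0.0005,0.08,0.065],
    [0,0,0,0.001,0.0005,0.098,0.065],
    [0,0,0,0.001,0.0005,0.098,0.065],
    [0,0,0,0.001,0.0005,0.098,0.065],
    [0,0,0,0.001,0.0005,0.098,0.01],
    [0,0,0,0.001,0.0005,0.098,0.01],
    [0,0,0,0.001,0.0005,0.098,0.01],
    [0,0,0,0.001,0.0005,0.098,0.01]
  ],
  "grip_force": 40
}}

```text
clock: 19.85
position: [0.5223, -0.2719, 0.1024]
ee_rot: [0.999, -0.036, 0.0, 0.0]
ft_force: [-1.6, 0.5, 6.0]
grip_width: 0.202
```

```bash
cat > s.py <<'E'
from h import *
o=manip.get_obs(); print(o["clock"],o["ft_force"],o["torque"],o["grip_width"]*85.4)
f=R.from_euler("z",-STAND[2]); print("stand frame",f.apply(o["position"]-[*STAND[:2],0]),"force",f.apply(o["ft_force"]))
E
python3 s.py
```

```text
19.85 [-1.5854  0.4768  5.9615] [ 0.2521  0.2064 -0.238 ] 17.241788433723045
stand frame [-0.0859 -0.0002  0.1024] force [-1.616   0.3596  5.9615]
```

Request:
{"api": "move_arm", "payload": {
  "moves": [
    [0,0,0,0.004,0,0,0.01],
    [0,0,0,0.008,0,0,0.01],
    [0,0,0,0.012,0,0,0.01],
    [0,0,0,0.016,0,0,0.01],
    [0,0,0,0.02,0,0,0.01],
    [0,0,0,0.024,0,0,0.01],
    [0,0,0,0.027,0,0,0.01],
    [0,0,0,0.03,0,0,0.01],
    [0,0,0,0.032,0,0,0.01],
    [0,0,0,0.033,0,0,0.01]
  ]
}}

```text
clock: 20.85
position: [0.5543, -0.2747, 0.1023]
ee_rot: [0.999, -0.037, -0.001, 0.0]
ft_force: [-7.4, 2.6, 10.5]
grip_width: 0.206
```

```bash
python3 s.py
```

```text
20.85 [-7.3621  2.596  10.5472] [ 0.4406  1.1793 -0.3104] 17.554488169649993
stand frame [-0.0537 -0.0007  0.1023] force [-7.5322  2.0507 10.5472]
```

Request:
{"api": "move_arm", "payload": {
  "moves": [
    [0,0,0,0.001,0,0,0.01],
    [0,0,0,0.002,0,0,0.01],
    [0,0,0,0.003,0,0,0.01],
    [0,0,0,0.003,0,0,0.01]
  ]
}}

```text
clock: 21.25
position: [0.5573, -0.275, 0.1024]
ee_rot: [0.999, -0.037, -0.001, 0.0]
ft_force: [-5.3, 1.6, 9.1]
grip_width: 0.203
```

```bash
python3 s.py
```

```text
21.25 [-5.3345  1.5728  9.1319] [ 0.309   1.1011 -0.2949] 17.295663871694266
stand frame [-0.0508 -0.0007  0.1024] force [-5.4352  1.1785  9.1319]
```

Request:
{"api": "move_arm", "payload": {
  "moves": [
    [0,0,0,0.001,0,0,0.01],
    [0,0,0,0.0015,0,0,0.01],
    [0,0,0,0.002,0,0,0.01],
    [0,0,0,0.002,0,0,0.01]
  ]
}}

```text
clock: 21.65
position: [0.5592, -0.2751, 0.1024]
ee_rot: [0.999, -0.037, -0.001, 0.0]
ft_force: [-6.8, 0.8, 10.1]
grip_width: 0.201
```

```bash
python3 s.py
```

```text
21.65 [-6.7525  0.7637 10.0743] [ 0.3468  1.1195 -0.2609] 17.130531717363873
stand frame [-0.0489 -0.0007  0.1024] force [-6.7903  0.2678 10.0743]
```

Request:
{"api": "move_arm", "payload": {
  "moves": [
    [0,0,0,0.001,0,0,0.01],
    [0,0,0,0.0015,0,0,0.01],
    [0,0,0,0.0015,0,0,0.01]
  ]
}}

```text
clock: 21.95
position: [0.5606, -0.2752, 0.1024]
ee_rot: [0.999, -0.037, -0.001, 0.0]
ft_force: [-6.6, 2.5, 9.8]
grip_width: 0.203
```

```bash
python3 s.py
```

```text
21.95 [-6.5896  2.4865  9.8347] [ 0.3624  1.258  -0.2382] 17.32032569099304
stand frame [-0.0475 -0.0007  0.1024] force [-6.7539  1.9979  9.8347]
```

Not home yet: the tool still follows and the force stays at about 6.7 N. Continuing in small steps.

Request:
{"api": "move_arm", "payload": {
  "moves": [
    [0,0,0,0.001,0,0,0.01],
    [0,0,0,0.0015,0,0,0.01],
    [0,0,0,0.0015,0,0,0.01]
  ]
}}

```text
clock: 22.25
position: [0.5606, -0.2753, 0.1023]
ee_rot: [0.999, -0.037, -0.002, -0.001]
ft_force: [-14.9, 4.2, 15.6]
grip_width: 0.202
```

```bash
python3 s.py
```

```text
22.25 [-14.8683   4.2075  15.6359] [ 0.9588  2.6067 -0.1855] 17.23994298822954
stand frame [-0.0475 -0.0007  0.1023] force [-15.1362   3.1089  15.6359]
```

Request:
{"api": "move_arm", "payload": {
  "moves": [
    [0,0,0,0.001,0,0,0.01],
    [0,0,0,0.0015,0,0,0.01],
    [0,0,0,0.0015,0,0,0.01]
  ]
}}

```text
clock: 22.55
position: [0.5606, -0.2753, 0.1023]
ee_rot: [0.999, -0.038, -0.003, -0.001]
ft_force: [-23.5, 7.7, 21.5]
grip_width: 0.206
```

```bash
python3 s.py
```

```text
22.55 [-23.5396   7.7267  21.5285] [ 1.4471  4.0505 -0.1693] 17.627396542636994
stand frame [-0.0475 -0.0007  0.1023] force [-24.0416   5.9845  21.5285]
```

The tool stopped at stand x = -47.5 mm while the force rose to 24 N, so the case is hard against the stop. I'll relax the push, open and rise straight up.

Request:
{"api": "move_arm", "payload": {
  "moves": [
    [0,0,0,-0.001,0,0,0.01],
    [0,0,0,-0.002,0,0,0.01],
    [0,0,0,-0.002,0,0,0.06],
    [0,0,0,-0.002,0,0,0.06],
    [0,0,0,-0.002,0,0,0.06],
    [0,0,0,-0.002,0,-0.02,0.06],
    [0,0,0,-0.002,0,-0.06,0.06],
    [0,0,0,-0.002,0,-0.1,0.06],
    [0,0,0,-0.002,0,-0.13,0.06],
    [0,0,0,-0.002,0,-0.13,0.06]
  ]
}}

```text
clock: 23.55
position: [0.564, -0.2759, 0.236]
ee_rot: [0.999, -0.036, 0.003, 0.001]
ft_force: [1.4, -0.0, -0.2]
grip_width: 0.701
```

Request:
{"api": "move_arm", "payload": {
  "moves": [
    [0,0,0,-0.03,0.03,0,0.06],
    [0,0,0,-0.07,0.06,0,0.06],
    [0,0,0,-0.1,0.09,0,0.06],
    [0,0,0,-0.12,0.12,0,0.06],
    [0,0,0,-0.12,0.12,0,0.06],
    [0,0,0,-0.12,0.12,0,0.06]
  ]
}}

```text
clock: 24.15
position: [0.4336, -0.3859, 0.2312]
ee_rot: [0.999, -0.037, -0.0, 0.0]
ft_force: [0.7, 0.0, -0.3]
grip_width: 0.703
```

```bash
python3 s.py
python3 - <<'E'
from h import *
import cv2
s=cams.camera("scene"); t=cams.camera("top"); cv2.imwrite("pics/topend.png",t[:,:,::-1])
f=lambda im,x,y,w,h,k: cv2.convertScaleAbs(cv2.resize(im[y:y+h,x:x+w],None,fx=k,fy=k,interpolation=cv2.INTER_CUBIC)[:,:,::-1],alpha=1.5)
cv2.imwrite("pics/end.png",np.vstack([np.hstack([f(s,120,170,100,100,4),f(t,345,120,75,100,4)]),cv2.resize(f(s,30,130,480,200,1),(700,290))[:200]]))
E
```

```text
24.15 [ 0.7392  0.02   -0.3252] [-0.0506 -0.0441  0.0098] 60.04135005759676
stand frame [-0.166  -0.1204  0.2312] force [ 0.7358  0.074  -0.3252]
```

View pics/end.png

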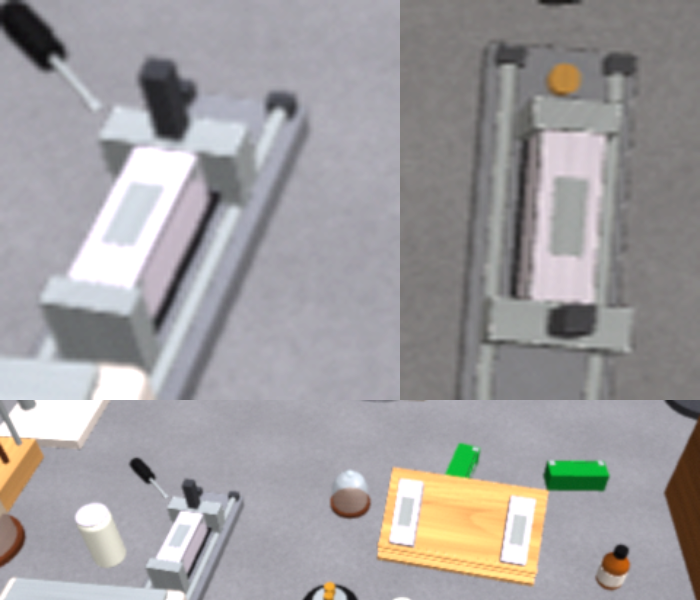

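The case is clamped between jaw and stop with no gap in either view. Both empties lie in the rack and the bystanders look unmoved. I'll do a quick numeric check against the first picture, then hand in.

Run:
```python
from h import *
import cv2
a=cv2.imread("pics/scene0.png"); b=cams.camera("scene")[:,:,::-1]
for n,(x,y,w,h) in dict(case_near=(298,180,25,55),case_far=(370,192,32,55),dome=(252,172,38,42),can=(80,195,40,55),driver=(115,165,35,35),holder=(232,252,50,42),loupe=(293,262,28,26),glass=(345,265,40,36),oil=(435,225,32,40)).items():
    p=cv2.cvtColor(np.ascontiguousarray(a[y:y+h,x:x+w]),6).astype(np.float32);q=cv2.cvtColor(np.ascontiguousarray(b[y:y+h,x:x+w]),6).astype(np.float32)
    print(n,np.round(cv2.phaseCorrelate(p,q)[0],2),round(float(np.abs(p-q).mean()),1))
print(manip.hand_in())
```

```text
case_near [ 0.07 -0.04] 4.6
case_far [0.01 0.04] 1.8
dome [-0.06  0.53] 1.4
can [-0.04 -0.06] 1.6
driver [0.03 0.05] 1.6
holder [-0.01  0.53] 1.3
loupe [-0.02  0.45] 1.6
glass [0.   0.01] 1.6
oil [-0.03  0.09] 1.3
the job is handed in; nothing more can be done
None
```

The loaded case is clamped in the timing stand, hard against the fixed stop, and the job was handed in at about 24 s of the 72 s allowed.

**What I did**
- I drew the jaw back, then weighed the case nearest the stand. It read about 2 N, so it was empty and I put it back in its place.
- The middle case read about 6 N, so it was the loaded one. I did not weigh the third case.
- I laid the loaded case flat on the table, let go, and slid the jaw up. The tool stopped moving while the push rose to 24 N. I then relaxed the push, released the jaw and moved the arm clear.

**Last checks**
- **Clamping:** both cameras show no visible gap at the jaw or the stop. With the case laid down, its top matched the height expected with the table sunk.
- **Empty cases:** both lie in the rack. The one I lifted is back to within about 0.1 px.
- **Other things on the bench:** picture shifts were 0.1 px or less, except about 0.5 px down for the dome, holder and loupe. The arm was clear of all three and the picture difference there was at noise level, so I took this as an artefact of the matching.
- **One disagreement:** the final jaw position by my stand fit is 1–2 mm off the expected value, within the measuring error. I judged "home" by the rise in force.

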